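Load the drying pot and hold its bayonet dome half-turned

ROBOT

A 6-joint arm with a two-finger parallel gripper is mounted at the origin on the work surface; the furniture and walls round the work are solid. World frame = base frame: x ahead of the robot, y to its left, z up, the work surface at z = 0. Lengths are in m, angles in rad, forces in N, time in s.
With the tool pointing down it reaches from about 0.325 to 0.775 m from the base axis. Payload 5.5 kg.
Tool frame: the origin (TCP) lies between the finger pads; the fingertips stand 8 mm ahead of it and the grasp point (between the pads) lies 11 mm behind it (tcp_to_tips is the distance from the TCP to the fingertips, in m); z points along the fingers, y is the direction in which the jaws open and shut (so a half turn about z gives the same grasp; the last joint's range is limited). The gripper opens to 88 mm and grips with 3 to 60 N. Pads are 20 mm wide; open, the fingers measure 115 mm over their backs; the gripper's body (75 mm by 178 mm) begins 61 mm behind the grasp point.
Start: joints at [1.214, 0.091, 1.231, -0, 1.82, -0.057], TCP at [0.177, 0.573, 0.2] pointing down, gripper open.
Joint ranges: [-2.87, 2.87], [-0.86, 2.18], [0.17, 2.46], [-1.51, 4.65], [0.06, 2.69], [-2.65, 2.65]. Speed limits (rad/s): [2.57, 2.57, 3.01, 3.14, 3.14, 3.14].

INTERFACE

Orientations are given as a unit quaternion [w, x, y, z].
In Python, from bench import * gives the robot as it stands. Calls block until the motion is done:
- move_to(position, orientation): joint-space move of the TCP to a pose.
- move_l(position, speed=0.15, orientation=None): straight line of the TCP; orientation=None keeps the orientation; speed is the mean speed in m/s.
- movej(angles): joint-space move.
- gripper_open() and close(): open the fingers fully, or close them until they stop; the grip force is fixed at half the most.
- hold(seconds).
- inverse_kinematics(position, orientation): joint angles nearest the present ones, or None.
- state(): the state.
- get_image(name): name is "side" or "top"; returns a dict with "frame" (420x560x3 uint8, blue, green, red), "depth" (420x560 float32, m along the optical axis (not along the pixel's ray), 0 where there is no reading), "camera_matrix" (3x3 intrinsics, pixels), "view" (4x4, takes a point from world to camera coordinates). Camera axes: x right, y up, looking along -z (the intrinsics and any distortion apply to the point x, -y, -z); pixel columns grow to the right and rows downward; lengths in m; the calibration is good to about 2 mm. A picture is of the moment at which its call begins.
A pose or a line that the arm cannot do raises IKError and nothing moves.
- job_done(): hands the job in, once; it reports no verdict.
The state is a dict: "time": time; "joint_pos": joint angles; "dq": joint speeds; "joint_torque": joint torques, N m; "ee_pos": TCP position; "ee_rot": TCP orientation; "ft_force": force on the tool from outside, world axes, zero at the start; "moment": the same for the moment, N m; "finger_gap": finger opening in m.
Only numpy, scipy, OpenCV 4.12 (cv2) and the standard library are available. Lean on these libraries where they do the work, as an engineer would, in place of code of your own. Each camera call takes 0.05 s, during which the arm holds its last target.

TASK

Load the small drying pot: put the amber cartridge upright, fully down, into the pocket marked with one dot, and only then the blue cartridge into the pocket marked with two dots. Then set the dome over them, its lugs fully down through the two notches, and turn it clockwise (seen from above) half-way to its lock, until its white stripes stand at the yellow marks; the lock must not click. The dome is sprung back, so finish while still gripping it and holding it there, and leave the jar, the magnifier and the tub of cotton buds where they are.

Things in the scene. Friction and masses are not known exactly. Their poses are not given: they have to be found in the camera images.
- pot: Grey round pot, fixed to the table, 132 mm across, 38 mm high; four feet 5 mm high reach to 79 mm from its axis. Origin: centre of its underside, z up. Inside its aluminium collar a ring groove runs round a white block with two pockets; collar and block tops are at z = 38 mm, groove and pocket floors at z = 16 mm.
- notch (a point): Middle of one of the two notches in the collar, 55 mm from the pot's axis on its +x side, 38 mm high; the other is opposite, at -x. Each is about 17 mm wide and lets a lug of the dome pass down. The collar's opening is 104 mm across, its plate 7 mm thick. Axes of the pot.
- half_mark (a point): Yellow mark on the collar top, 59 mm from the pot's axis, 40 degrees clockwise (from above) of the +x notch: half-way; a second one is opposite. Red marks at 78 degrees: locked. Turning the dome anticlockwise is blocked after a few degrees; clockwise a spring resists from about 3 degrees on (0.1 to 0.25 N m) and turns it back if let go.
- pocket_1 (a point): Mouth centre of the pocket with ONE black dot beside it on the collar: round hole 25 mm across, 22 mm deep, chamfered, in the pot's top (38 mm high), 19 mm from the pot's axis, 50 degrees anticlockwise of its +x. Axes of the pot.
- pocket_2 (a point): Mouth centre of the pocket with TWO black dots beside it on the collar; same size, opposite pocket_1, 38 mm from it. Fingers that close square to the line joining the pockets clear the neighbouring cartridge.
- amber_center (a point): Centre (half-way up) of the amber-orange cartridge: upright cylinder 22 mm across, 60 mm high, chamfered foot, about 60 g, standing loose on the table. In its pocket it stands 38 mm out of the block.
- blue_center (a point): Centre (half-way up) of the blue cartridge; same size and weight as the amber one.
- dome_grip (a point): Centre of the black grip bar on the blue dome (bar 62 mm long along the dome's x, 14 wide, 32 high). The dome is an inverted cup 100 mm across, 73 mm high without the bar, about 0.25 kg, loose on the table, mouth down. This point is 89 mm above its lower rim. Fully down in the pot the rim stands on the groove floor, this point 105 mm above the table.
- dome_lug (a point): Middle of the dome's steel lug on its +x side, 55 mm from its axis and 7 mm above its rim; a second one is opposite, at -x. Each is 11 mm wide, 10 mm high and reaches 58 mm from the axis, with a white stripe above it on the dome. Either lug fits either notch.
- lock (a joint): Sprung lock of the pot (red tab on its side, 65 degrees clockwise of its +x), in m: 0 at rest. From about 55 degrees of dome turn a lug pushes it out, by up to 0.0015; at about 75 degrees it clicks behind the lug.
- jar: Bystander: white jar with a red cap, 55 mm across, 80 mm high. Origin: centre of its underside.
- magnifier: Bystander: black stand magnifier, 43 mm across, 38 mm high. Origin: centre of its underside.
- buds: Bystander: round tub of pink cotton buds, 77 mm across, 80 mm high. Origin: centre of its underside.
- return_ring (a joint): Turn in rad of the sprung ring hidden under the pot's collar: 0 at rest; a lug of the dome carries it along clockwise, about 3 degrees behind the dome's own turn from the notches. Its spring turns it back to 0.

How it is judged:
On the way, in this order (a step that is already met when the one before it is completed fails the run):
1. the amber cartridge stands fully down in the one-dot pocket, let go (horizontal distance between amber_center and pocket_1 below 0.006 m and z of amber_center in the frame of pot below 0.049 m and angle between amber_center's own z axis and vertical below 0.25 rad and contact force between the fingers and cart_amber below 0.1 N), for 0.1 s.
2. then the blue cartridge stands fully down in the two-dot pocket, let go (horizontal distance between blue_center and pocket_2 below 0.006 m and z of blue_center in the frame of pot below 0.049 m and angle between blue_center's own z axis and vertical below 0.25 rad and contact force between the fingers and cart_blue below 0.1 N), for 0.1 s.
3. then the dome is fully down in the collar, its lugs at the notches (turned less than 17 degrees) (horizontal distance between dome_grip and pot below 0.006 m and z of dome_grip in the frame of pot below 0.1085 m and angle between dome_grip's own z axis and vertical below 0.07 rad and angle between the x axis of dome_grip and the x axis of pot, either way round below 0.3 rad), for 0.1 s.
At the end, for the whole second after the job is handed in: Amber in the one-dot, blue in the two-dot pocket (6 mm off its axis, 3 mm off its floor at most); dome down (to 3.5 mm), level, centred to 6 mm, turned 31 to 49 degrees clockwise from the notches with the return ring, still, gripped with over 2 N; lock not pushed (horizontal distance between amber_center and pocket_1 below 0.006 m and z of each of amber_center, blue_center in the frame of pot below 0.049 m and angle between each of amber_center, blue_center's own z axis and vertical below 0.25 rad and horizontal distance between blue_center and pocket_2 below 0.006 m and horizontal distance between dome_grip and pot below 0.006 m and z of dome_grip in the frame of pot below 0.1085 m and angle between dome_grip's own z axis and vertical below 0.07 rad and angle between the x axis of dome_grip and the x axis of pot, either way round between 0.54 and 0.86 rad and value of joint return_ring above 0.35 rad and contact force between the fingers and dome above 2 N and angular speed of dome below 0.1 rad/s and value of joint lock below 0.0008 m); the arm keeps its last pose, push and grip.
It fails at once if the lock is pushed out, as it is when the dome is turned on into its lock (value of joint lock above 0.0008 m).
It fails at once if the jar is knocked or moved by more than 25 mm (distance of jar from where it was at the start of the episode above 0.025 m).
It fails at once if the magnifier is knocked or moved by more than 25 mm (distance of magnifier from where it was at the start of the episode above 0.025 m).
It fails at once if the tub of cotton buds is knocked or moved by more than 25 mm (distance of buds from where it was at the start of the episode above 0.025 m).
It also fails if it takes over 72 s, if anything falls off the work surface, if the arm or the gripper's body presses on something with over 40 N, if the wrist force passes 120 N, or if a joint passes its speed limit or range.

## Working session

There is one attempt and no reset: what is moved stays moved. The work goes in short steps, each a Python script; the robot and the scene stay as the last script left them, time stands still between calls to the robot, and variables do not carry over. Pictures are saved under pics/ and viewed, and the job is handed in when it is done.

```bash
ls; mkdir -p pics
python3 - <<'E'
from bench import *
import cv2, numpy as np
for n in ("top","side"):
    d=get_image(n); cv2.imwrite(f"pics/{n}0.png",d["frame"]); np.savez(f"{n}0.npz",**d)
    print(n,d["camera_matrix"],d["view"])
print(state())
E
```

```text
pics
top [[545.13250238   0.         273.43690077]
 [  0.         545.13250238 210.05881007]
 [  0.           0.           1.        ]] [[-1.24145792e-02 -9.99922931e-01 -1.01804297e-04  5.40269723e-02]
 [ 9.92393813e-01 -1.23335716e-02  1.22484296e-01 -5.87529430e-01]
 [-1.22476112e-01  1.41956104e-03  9.92470446e-01 -1.37397836e+00]
 [ 0.00000000e+00  0.00000000e+00  0.00000000e+00  1.00000000e+00]]
side [[418.78771151   0.         270.59717296]
 [  0.         418.78771151 208.86116172]
 [  0.           0.           1.        ]] [[ 0.84210346 -0.53884391  0.02256108 -0.47078956]
 [ 0.30187831  0.50561422  0.80822258 -0.2767068 ]
 [-0.44691301 -0.67379634  0.58844477 -0.71992676]
 [ 0.          0.          0.          1.        ]]
{'time': 0.1, 'joint_pos': array([ 1.21430067e+00,  9.17647116e-02,  1.23174168e+00, -1.84298841e-05,
        1.81978792e+00, -5.66850157e-02]), 'dq': array([-0.00013881, -0.00285934, -0.00186213,  0.00027211, -0.00027337,
       -0.00134478]), 'joint_torque': array([ 2.06961959e-03, -4.47856271e+01, -4.07570386e+01,  6.98650978e-02,
        2.84222688e-02, -1.29461687e-04]), 'ee_pos': array([0.17709958, 0.57295779, 0.1991447 ]), 'ee_rot': array([-1.65782380e-04,  1.49346700e-01,  9.88784526e-01, -8.34568023e-04]), 'ft_force': array([-0.2065524 , -0.21877165,  0.05734166]), 'moment': array([-0.00576234, -0.02313611, -0.01108959]), 'finger_gap': 0.08820087163033126}
```

View pics/top0.png

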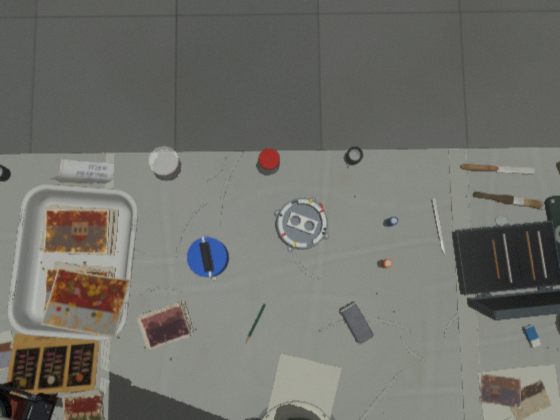

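View pics/side0.png

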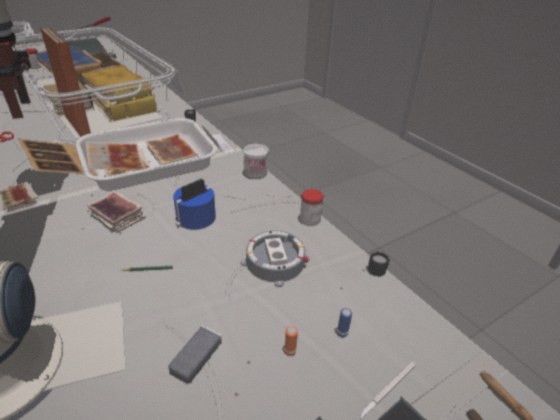

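Run:
```python
import cv2, numpy as np
t=np.load("top0.npz")["frame"]; s=np.load("side0.npz")["frame"]
a=cv2.resize(t[190:256,268:336],(400,388),interpolation=cv2.INTER_CUBIC)
b=cv2.resize(t[228:288,176:240],(400,375),interpolation=cv2.INTER_CUBIC)
c=cv2.resize(s[220:290,235:320],(400,329),interpolation=cv2.INTER_CUBIC)
d=cv2.resize(t[205:275,370:410],(114*1,200),interpolation=cv2.INTER_CUBIC)
o=np.zeros((600,800,3),np.uint8)
o=np.zeros((740,800,3),np.uint8)
o[:388,:400]=a;o[:375,400:]=b;o[400:729,:400]=c;o[400:600,450:564]=d
o=cv2.resize(o,(648,600),interpolation=cv2.INTER_AREA)
cv2.imwrite("pics/zoom0.png",o)
```

```text
(no output)
```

View pics/zoom0.png

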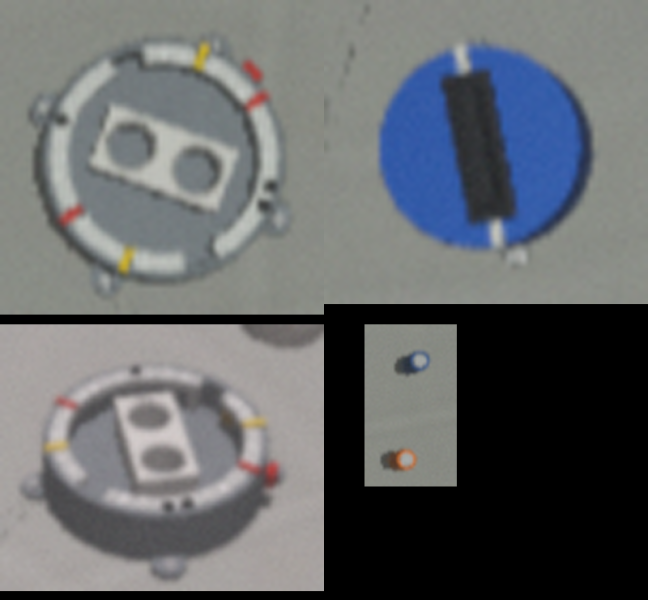

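```bash
cat > h.py <<'E'
import numpy as np, cv2
def ray(d,uv,h):
    K=d["camera_matrix"];V=d["view"];uv=np.atleast_2d(uv).astype(float)
    R=V[:3,:3];t=V[:3,3];C=-R.T@t
    c=np.c_[(uv[:,0]-K[0,2])/K[0,0],-(uv[:,1]-K[1,2])/K[1,1],-np.ones(len(uv))]
    w=c@R
    return C+w*((h-C[2])/w[:,2])[:,None]
def proj(d,P):
    K=d["camera_matrix"];V=d["view"];P=np.atleast_2d(P)
    c=P@V[:3,:3].T+V[:3,3]
    return np.c_[K[0,0]*c[:,0]/-c[:,2]+K[0,2],K[1,1]*c[:,1]/c[:,2]+K[1,2]]
def cloud(d):
    K=d["camera_matrix"];V=d["view"];z=d["depth"];v,u=np.mgrid[:z.shape[0],:z.shape[1]]
    c=np.stack([(u-K[0,2])/K[0,0]*z,-(v-K[1,2])/K[1,1]*z,-z],-1)
    P=(c-V[:3,3])@V[:3,:3]; P[z==0]=np.nan
    return P
def blobs(d,roi,lo,hi,minarea=2):
    x0,y0,x1,y1=roi
    hsv=cv2.cvtColor(d["frame"][y0:y1,x0:x1],cv2.COLOR_BGR2HSV)
    m=cv2.inRange(hsv,lo,hi)
    n,l,s,c=cv2.connectedComponentsWithStats(m)
    return [(int(s[i,4]),c[i]+[x0,y0]) for i in range(1,n) if s[i,4]>=minarea]
def robust_pts(d,roi,lo,hi):
    x0,y0,x1,y1=roi
    hsv=cv2.cvtColor(d["frame"][y0:y1,x0:x1],cv2.COLOR_BGR2HSV)
    m=cv2.inRange(hsv,lo,hi); v,u=np.nonzero(m); return np.c_[u+x0,v+y0]
E
python3 - <<'E'
from h import *
T=dict(np.load("top0.npz"));S=dict(np.load("side0.npz"))
np.set_printoptions(precision=4,suppress=True)
for nm,d,roi in (("top",T,(268,190,336,256)),("side",S,(235,220,320,290))):
    for c,lo,hi in (("yel",(20,90,90),(35,255,255)),("red",(0,110,90),(12,255,255)),("red2",(168,110,90),(180,255,255))):
        for a,p in blobs(d,roi,lo,hi): print(nm,c,a,p,ray(d,p,.038)[0])
    C=cloud(d)
    x0,y0,x1,y1=roi
    P=C[y0:y1,x0:x1].reshape(-1,3); hsv=cv2.cvtColor(d["frame"][y0:y1,x0:x1],cv2.COLOR_BGR2HSV).reshape(-1,3)
    print(np.percentile(P[:,2],[5,25,50,75,90,97]))
    m=(P[:,2]>.033)&(P[:,2]<.043); q=P[m][:,:2]
    print("n",m.sum(),q.min(0),q.max(0),(q.min(0)+q.max(0))/2, np.ptp(q,axis=0), cv2.minEnclosingCircle(q.astype(np.float32)))
for nm,d,rois in (("top",T,((380,210,402,232),(375,253,398,275),(176,228,240,288))),("side",S,((330,300,360,340),(275,320,305,360),(165,170,225,230)))):
    C=cloud(d)
    for x0,y0,x1,y1 in rois:
        P=C[y0:y1,x0:x1].reshape(-1,3); zt=np.nanmax(P[:,2])
        m=P[:,2]>(.055 if zt<.08 else .1);q=P[m]
        print(nm,"zmax",zt,m.sum(),q.mean(0),(q.min(0)+q.max(0))/2,np.ptp(q,axis=0),cv2.minAreaRect(q[:,:2].astype(np.float32)))
E
```

```text
top yel 13 [309.9231 201.4615] [ 0.6092 -0.048   0.038 ]
top yel 11 [294. 244.] [ 0.4996 -0.0049  0.038 ]
top red 8 [320.75 204.5 ] [ 0.6009 -0.0758  0.038 ]
top red 7 [321.2857 210.7143] [ 0.5847 -0.0768  0.038 ]
top red 7 [282.2857 234.7143] [0.5238 0.0248 0.038 ]
[nan nan nan nan nan nan]
n 883 [ 0.4888 -0.0912] [0.6191 0.0382] [ 0.554  -0.0265] [0.1303 0.1293] ((0.5549338459968567, -0.02800532802939415), 0.06834840029478073)
side yel 7 [301.1429 245.5714] [ 0.6125 -0.0426  0.038 ]
side yel 6 [249.1667 251.6667] [0.5022 0.0003 0.038 ]
side red 9 [305.6667 258.4444] [ 0.5959 -0.082   0.038 ]
[nan nan nan nan nan nan]
n 1189 [ 0.489  -0.0901] [0.6208 0.0423] [ 0.5549 -0.0239] [0.1318 0.1324] ((0.555553674697876, -0.024563856422901154), 0.06840693205595016)
top zmax 0.06690551132425808 58 [ 0.5542 -0.2567  0.061 ] [ 0.5546 -0.256   0.0613] [0.0182 0.0207 0.0112] ((0.55463045835495, -0.2560008764266968), (0.018236637115478516, 0.02067461796104908), 0.12059639394283295)
top zmax 0.06860277689011099 59 [ 0.4466 -0.2382  0.061 ] [ 0.4476 -0.2389  0.0624] [0.0201 0.0224 0.0124] ((0.446695
[... 256 characters left out ...]
5675525665, 0.014503316022455692), 11.493247032165527)
side zmax 0.06532248032279836 115 [ 0.5546 -0.2564  0.0617] [ 0.5564 -0.2552  0.0602] [0.0213 0.0214 0.0102] ((0.555980384349823, -0.25472167134284973), (0.021473664790391922, 0.020195819437503815), 52.8309326171875)
side zmax 0.06517710588670518 128 [ 0.4475 -0.2378  0.0619] [ 0.4486 -0.2367  0.0601] [0.0207 0.0218 0.0102] ((0.44840365648269653, -0.23631982505321503), (0.020993104204535484, 0.021009627729654312), 62.16176986694336)
side zmax 0.11020419692046332 134 [0.4687 0.2147 0.1061] [0.4704 0.2169 0.1052] [0.0618 0.0238 0.01  ] ((0.47086960077285767, 0.2156633585691452), (0.0625157430768013, 0.01572190783917904), 11.60145378112793)
```

Run:
```python
from h import *
T=dict(np.load("top0.npz"));S=dict(np.load("side0.npz"))
np.set_printoptions(precision=4,suppress=True)
for nm,d,roi,pk in (("top",T,(268,190,336,256),((0.5544,-.0265),)),("side",S,(235,220,320,290),((.5555,-.024),))):
    f=8;x0,y0,x1,y1=roi
    I=cv2.resize(d["frame"][y0:y1,x0:x1],None,fx=f,fy=f,interpolation=cv2.INTER_CUBIC)
    g=cv2.cvtColor(I,cv2.COLOR_BGR2GRAY)
    c=np.array(pk[0]);yaw=np.radians(18.7)
    # saturation-weighted yellow
    b,gg,r=[I[...,i].astype(float) for i in range(3)]
    Y=np.clip(np.minimum(r,gg)-b-25,0,None)
    v,u=np.mgrid[:g.shape[0],:g.shape[1]]
    cs=[]
    for s in (1,-1):
        a=yaw-np.radians(40); m=np.r_[c+s*.059*np.array([np.cos(a),np.sin(a)]),.038]
        p=proj(d,m)[0]; pu=(p-[x0,y0]+.5)*f-.5
        w=Y*(np.hypot(u-pu[0],v-pu[1])<5*f)
        q=np.array([(w*u).sum(),(w*v).sum()])/w.sum(); q=(q+.5)/f-.5+[x0,y0]; cs.append(ray(d,q,.038)[0,:2])
    print(nm,"yellow",cs,np.mean(cs,0),np.degrees(np.arctan2(*(cs[0]-cs[1])[::-1]))+40,np.linalg.norm(cs[0]-cs[1]))
    # block: Otsu within r<48mm
    uu=np.c_[((u.ravel()+.5)/f-.5+x0),((v.ravel()+.5)/f-.5+y0)]
    W=ray(d,uu,.038)[:,:2]; inside=(np.linalg.norm(W-c,axis=1)<.045).reshape(g.shape)
    th,_=cv2.threshold(g[inside].reshape(-1,1),0,255,cv2.THRESH_OTSU)
    m=((g>th)&inside).astype(np.uint8)
    cn=max(cv2.findContours(m,cv2.RETR_EXTERNAL,cv2.CHAIN_APPROX_NONE)[0],key=cv2.contourArea)
    cw=ray(d,(cn[:,0]+.5)/f-.5+[x0,y0],.038)[:,:2].astype(np.float32)
    print(" block",th,cv2.minAreaRect(cw*1000))
    cc,h=cv2.findContours(m,cv2.RETR_CCOMP,cv2.CHAIN_APPROX_NONE)
    for k,hh in zip(cc,h[0]):
        if hh[3]>=0 and cv2.contourArea(k)>10*f*f:
            kw=ray(d,(k[:,0]+.5)/f-.5+[x0,y0],.038)[:,:2]
            print("  hole",cv2.fitEllipse((kw*1000).astype(np.float32)))
```

```text
top yellow [array([ 0.6093, -0.0477]), array([ 0.4991, -0.0048])] [ 0.5542 -0.0263] 18.727631477828897 0.118175671288868
 block 146.0 ((554.774169921875, -26.654090881347656), (74.58028411865234, 36.44524002075195), 68.9209213256836)
  hole ((547.7109985351562, -44.515445709228516), (26.773178100585938, 27.030147552490234), 165.32720947265625)
  hole ((561.7623291015625, -8.845063209533691), (26.632278442382812, 27.420923233032227), 176.68055725097656)
side yellow [array([ 0.6134, -0.0422]), array([0.5025, 0.0007])] [ 0.558  -0.0207] 18.84921956428082 0.11887595461712451
 block 151.0 ((557.408447265625, -21.907154083251953), (74.89540100097656, 37.20058822631836), 68.90830993652344)
  hole ((549.5357055664062, -40.83838653564453), (22.966045379638672, 25.148317337036133), 49.94099426269531)
  hole ((563.2794799804688, -4.9059977531433105), (24.130945205688477, 24.55982208251953), 52.09080505371094)
```

```bash
cat >> h.py <<'E'
def Q(psi_deg):
    # tool down, tool y along psi
    # rotation by pi about n=(cos a, sin a): y -> 2 n_y n - y ; direction of y = 2a-90
    a=np.radians((psi_deg+90)/2); return [0.0,float(np.cos(a)),float(np.sin(a)),0.0]
E
python3 - <<'E'
from h import *
from bench import *
q=Q(-21.3); 
print(inverse_kinematics([.447,-.238,.15],q))
move_to([.447,-.238,.15],q)
move_l([.447,-.238,.035],speed=.12)
print(state()["ft_force"],state()["time"])
close()
s=state();print(s["finger_gap"],s["ee_pos"],s["ft_force"])
move_l([.447,-.238,.13],speed=.15)
s=state();print(s["finger_gap"],s["ee_pos"],s["ft_force"],s["time"])
for n in ("top","side"):
    d=get_image(n); cv2.imwrite(f"pics/{n}1.png",d["frame"]); np.savez(f"{n}1.npz",**d)
E
```

```text
[-5.56449948e-01 -1.65998701e-01  1.57000467e+00 -4.44089210e-16
  1.73758669e+00 -1.84694817e-01]
[-0.16152692 -0.35590936 -0.06056933] 4.2167
0.019241830830151716 [ 0.44703122 -0.23802105  0.03500662] [ 1.10225881 -0.2785648  -0.90122815]
0.019104815984588214 [ 0.44660934 -0.23774952  0.12884671] [ 0.50358539  0.69256993 -0.39135431] 6.0917
```

View pics/side1.png

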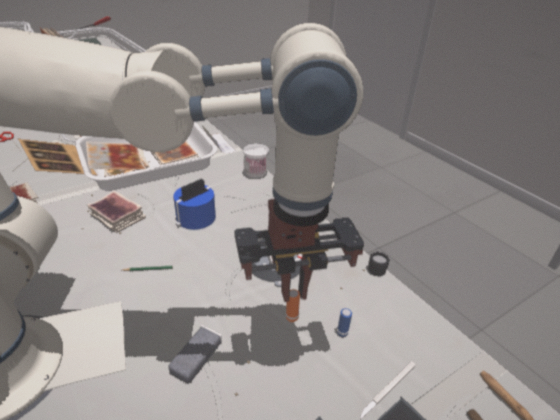

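Run:
```python
from h import *
from bench import *
q=Q(-21.3)
move_to([.5616,-.0078,.13],q)
move_l([.5616,-.0078,.085],speed=.12)
hold(.3)
s=state();print(s["finger_gap"],s["ee_pos"],s["ee_rot"],s["ft_force"],s["time"])
for n in ("top","side"):
    d=get_image(n); np.savez(f"{n}2.npz",**d)
    if n=="side": I=cv2.resize(d["frame"][190:290,225:335],(770,600*700//700)[:1]+(600,) if 0 else (660,600),interpolation=cv2.INTER_CUBIC); cv2.imwrite("pics/side2.png",I)
    else: cv2.imwrite("pics/top2.png",cv2.resize(d["frame"][180:265,258:343],(600,600),interpolation=cv2.INTER_CUBIC))
```

```text
0.019346784500760245 [ 0.56204796 -0.0078283   0.08592876] [4.66581195e-04 8.25586059e-01 5.64275747e-01 5.68381787e-04] [ 0.2274289  -0.29738601 -0.68595001] 8.025
```

View pics/side2.png

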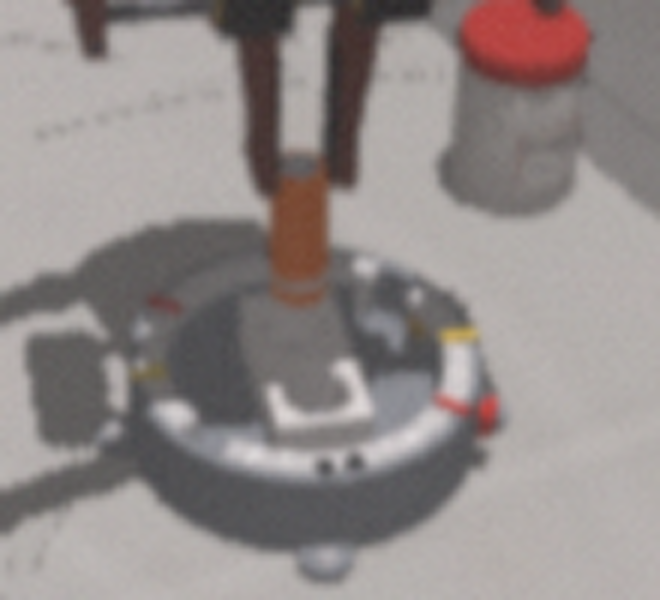

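View pics/top2.png

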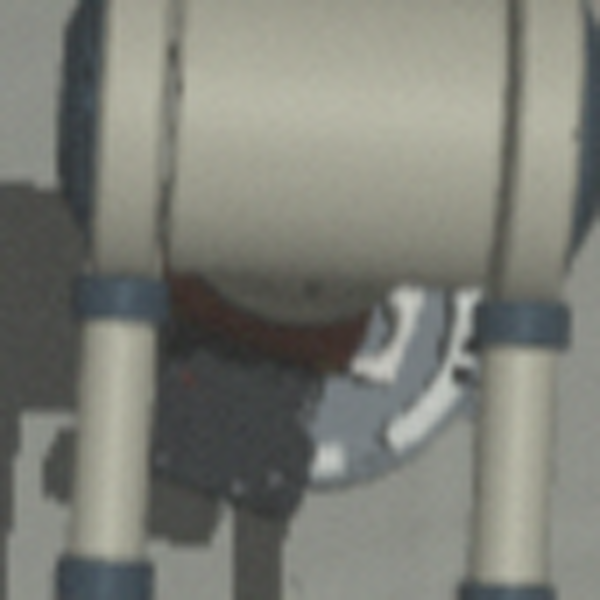

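```bash
python3 - <<'E'
from h import *
np.set_printoptions(precision=4,suppress=True)
def model_mask(d,c,z0,z1,f,roi,r=.011):
    a=np.linspace(0,2*np.pi,60)
    P=np.vstack([np.c_[c[0]+r*np.cos(a),c[1]+r*np.sin(a),0*a+z] for z in (z0,z1)])
    return cv2.convexHull(((proj(d,P)-roi[:2]+.5)*f-.5).astype(np.float32))
f=8
for nm,ee,z0 in (("side0",(.4470,-.2380),0.0),("side1",(.4466,-.23775),.0938),("side2",(.56205,-.00783),.0509)):
    d=dict(np.load(nm+".npz"))
    c=proj(d,[ee[0],ee[1],z0+.03])[0].astype(int); roi=np.array([c[0]-25,c[1]-25,c[0]+25,c[1]+25])
    I=cv2.resize(d["frame"][roi[1]:roi[3],roi[0]:roi[2]],None,fx=f,fy=f,interpolation=cv2.INTER_CUBIC).astype(float)
    # orange: r-b large
    o=I[...,2]-I[...,0]; m=(o>45).astype(np.uint8)
    n,l,s,cc=cv2.connectedComponentsWithStats(m); k=1+np.argmax(s[1:,4]); m=(l==k)
    v,u=np.nonzero(m)
    h=model_mask(d,ee,z0,z0+.06,f,roi)
    mm=cv2.fillConvexPoly(np.zeros(m.shape,np.uint8),h.astype(np.int32),1)
    v2,u2=np.nonzero(mm)
    # bottom portion
    def st(u,v): 
        b=v.max(); mid=[ (u[v==r].min()+u[v==r].max())/2 for r in range(b-20*f//8*2,b-10)]
        return np.mean(mid)/f,b/f,v.min()/f,np.mean([np.ptp(u[v==r]) for r in range(b-40,b-10)])/f
    print(nm,"obs",np.array(st(u,v)),"mod",np.array(st(u2,v2)))
    o=cv2.polylines(I.clip(0,255).astype(np.uint8),[h.astype(np.int32)],True,(0,255,0)); cv2.imwrite(f"pics/ov_{nm}.png",o)
d=dict(np.load("side2.npz"))
for p in ([.5577,-.0213,.038],[.5545,-.0265,.038],[.56,-.02,.038]): print(p,proj(d,p))
E
python3 -c "
import cv2,numpy as np
cv2.imwrite('pics/ovs.png',np.hstack([cv2.resize(cv2.imread(f'pics/ov_side{i}.png'),(260,260)) for i in range(3)]))"
```

```text
side0 obs [25.6354 33.625   7.75    9.2792] mod [24.7625 41.125   9.625  10.7417]
side1 obs [25.5437 35.375  11.625  10.5458] mod [25.2563 43.375   8.375  11.6125]
side2 obs [25.7896 32.75   14.625   8.4792] mod [25.5396 39.75   12.125   9.5042]
[0.5577, -0.0213, 0.038] [[275.6212 248.5665]]
[0.5545, -0.0265, 0.038] [[275.6963 250.401 ]]
[0.56, -0.02, 0.038] [[276.1651 247.8798]]
```

View pics/ovs.png

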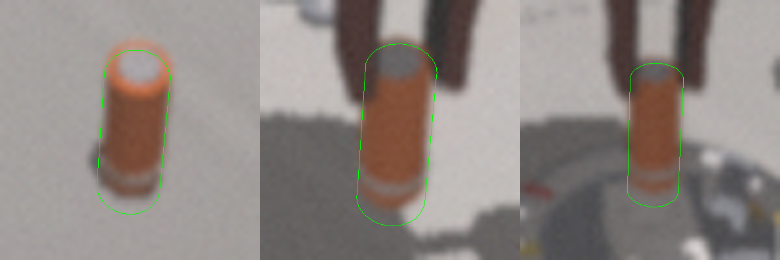

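Run:
```python
from h import *
from bench import *
move_l([.5612,-.0088,.082],speed=.1)
s=state();print(s["ee_pos"],s["ft_force"])
for z in (.074,.069,.064,.058,.053,.0515):
    move_l([.5612,-.0088,z],speed=.05)
    s=state();print(z,s["ee_pos"],s["ft_force"],s["finger_gap"])
    if abs(s["ft_force"]).max()>15: break
print(s["time"])
d=get_image("side");cv2.imwrite("pics/side3.png",cv2.resize(d["frame"][190:290,225:335],(660,600),interpolation=cv2.INTER_CUBIC))
```

```text
[ 0.56095341 -0.00880041  0.08156986] [ 0.15725118  0.09684911 -0.35154784]
0.074 [ 0.56075664 -0.00877832  0.07318075] [0.43319446 0.4763608  0.04156144] 0.019101735916537372
0.069 [ 0.56093688 -0.00876519  0.06849695] [-0.11847182  0.05422177  0.09549951] 0.019620821117223932
0.064 [ 0.56092338 -0.00878304  0.06349326] [-0.28762123 -0.03971117 -0.93523913] 0.01944457228130747
0.058 [ 0.56086056 -0.00878426  0.05736735] [-0.25974846 -0.12553108 -0.19410908] 0.019280580340468673
0.053 [ 0.56092312 -0.00876937  0.05249093] [-0.23154059  0.93818358 -0.2814956 ] 0.019158201854928395
0.0515 [ 0.56120348 -0.00880669  0.05145819] [-0.1881059   0.85131539 -0.23595605] 0.018977946003777314
9.95
```

View pics/side3.png

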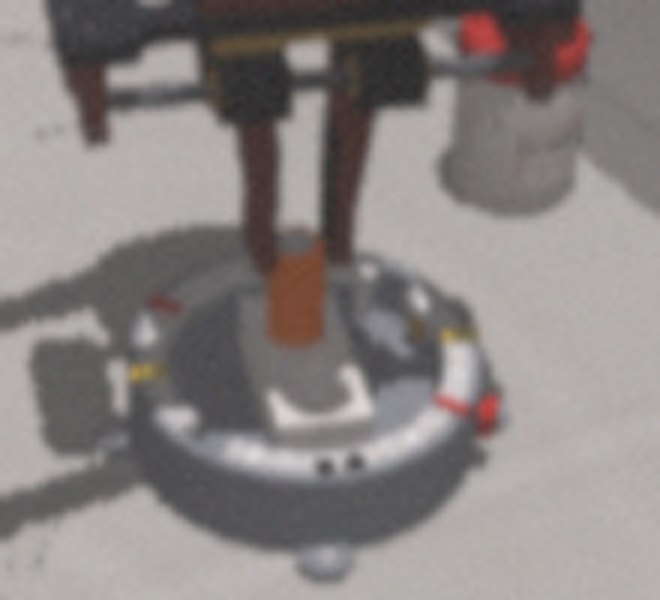

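Run:
```python
from h import *
from bench import *
q=Q(-21.3)
gripper_open(); hold(.15)
move_l([.5612,-.0088,.14],speed=.2)
move_to([.5547,-.2562,.12],q)
for n in ("side",):
    d=get_image(n);cv2.imwrite("pics/side4.png",d["frame"]); np.savez("side4.npz",**d)
move_l([.5547,-.2562,.035],speed=.15)
close()
s=state();print(s["finger_gap"],s["ee_pos"],s["ft_force"])
move_l([.5547,-.2562,.14],speed=.2)
s=state();print(s["finger_gap"],s["ee_pos"],s["ft_force"],s["time"])
```

```text
0.019507833736266245 [ 0.55470338 -0.2562138   0.03496078] [-0.4097742  -0.26149022  0.50495582]
0.019638810913670385 [ 0.554305   -0.25601109  0.13865527] [ 0.27186555 -0.60737859 -1.3301996 ] 15.3833
```

View pics/side4.png

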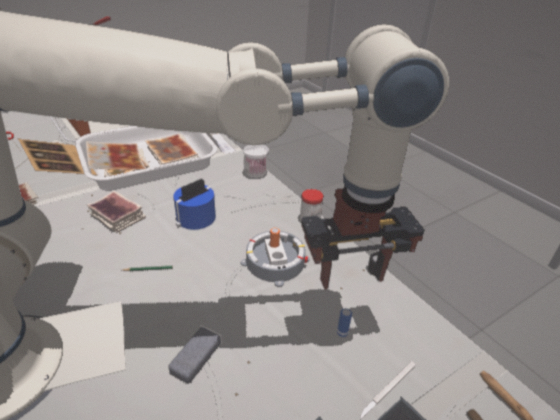

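Run:
```python
from h import *
from bench import *
q=Q(-21.3)
move_l([.5475,-.0442,.13],speed=.2)
move_l([.5475,-.0442,.082],speed=.12)
for z in (.074,.069,.064,.058,.053,.0515):
    move_l([.5475,-.0442,z],speed=.05)
    s=state();print(z,s["ee_pos"],s["ft_force"],s["finger_gap"])
    if abs(s["ft_force"]).max()>15: break
else:
    gripper_open(); hold(.15)
    move_l([.5475,-.0442,.16],speed=.2)
    move_l([.47,.14,.2],speed=.3)
    for n in ("top","side"):
        d=get_image(n);np.savez(n+"5.npz",**d)
        cv2.imwrite(f"pics/{n}5.png",d["frame"])
print(state()["time"])
```

```text
0.074 [ 0.54749546 -0.04419146  0.07401553] [-0.37449435  0.11505857 -0.93122898] 0.019665040969877215
0.069 [ 0.54727977 -0.04412638  0.06858894] [ 0.99540618 -0.03561634  0.15514691] 0.01948328331217697
0.064 [ 0.54723031 -0.04415721  0.06344508] [-0.33988045  0.83178861 -0.27428087] 0.019516008088878267
0.058 [ 0.54719852 -0.04417455  0.05738422] [-0.3276936  -0.42746382 -0.01415952] 0.019260910100819758
0.053 [ 0.54726271 -0.04419594  0.05249623] [-0.58641983 -0.0549013  -2.08012503] 0.019389649342513054
0.0515 [ 0.5474978  -0.04421771  0.05148841] [-0.10198174 -1.12879701 -0.91725682] 0.01947420342583061
21.625
```

View pics/side5.png

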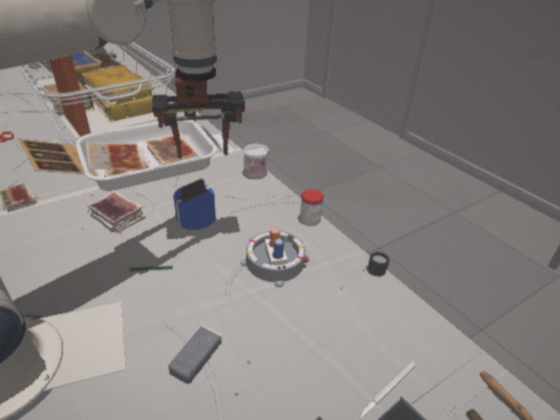

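View pics/top5.png

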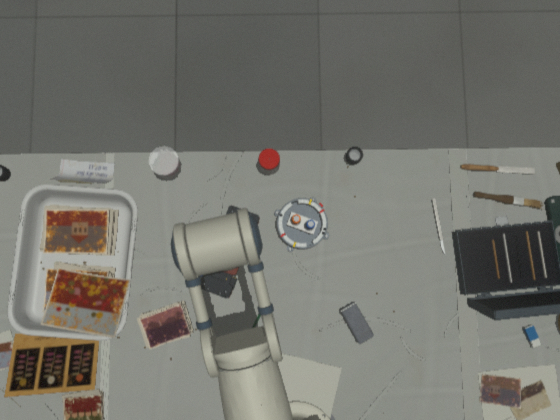

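Run:
```python
from h import *
d=dict(np.load("top0.npz")); f=8
x0,y0,x1,y1=roi=(176,228,240,288)
I=cv2.resize(d["frame"][y0:y1,x0:x1],None,fx=f,fy=f,interpolation=cv2.INTER_CUBIC)
hsv=cv2.cvtColor(I,cv2.COLOR_BGR2HSV)
bar=cv2.inRange(hsv,(0,0,0),(180,255,75))
k=max(cv2.findContours(bar,cv2.RETR_EXTERNAL,cv2.CHAIN_APPROX_NONE)[0],key=cv2.contourArea)
w=lambda c,z:(ray(d,(c[:,0]+.5)/f-.5+[x0,y0],z)[:,:2]*1000).astype(np.float32)
print("bar105",cv2.minAreaRect(w(k,.105)))
b=cv2.inRange(hsv,(100,120,60),(125,255,255))
k=max(cv2.findContours(b,cv2.RETR_EXTERNAL,cv2.CHAIN_APPROX_NONE)[0],key=cv2.contourArea)
k=cv2.convexHull(k); m=cv2.fillConvexPoly(np.zeros(b.shape,np.uint8),k,1)
# bright top only
top=((hsv[...,2]>150)&(b>0)).astype(np.uint8); kk=max(cv2.findContours(top,cv2.RETR_EXTERNAL,cv2.CHAIN_APPROX_NONE)[0],key=cv2.contourArea)
print("disc73",cv2.minEnclosingCircle(w(kk,.073)),cv2.fitEllipse(w(cv2.convexHull(kk),.073)))
print("disc hull",cv2.minEnclosingCircle(w(k,.073)), hsv[b>0][:,2].min(),np.percentile(hsv[b>0][:,2],[5,20,50,90]))
# white stripes
wh=cv2.inRange(hsv,(0,0,150),(180,60,255)); inner=cv2.erode(m,np.ones((2*f,2*f)))
for s,c in [(s[4],c) for s,c in zip(*cv2.connectedComponentsWithStats(wh*inner)[2:])][1:]:
    if s>60: print("stripe",s,ray(d,(c+.5)/f-.5+[x0,y0],.073))
```

```text
bar105 ((467.93212890625, 211.74642944335938), (70.3516845703125, 22.204349517822266), 11.702994346618652)
disc73 ((467.9456481933594, 221.93820190429688), 48.20832061767578) ((467.7744445800781, 224.23965454101562), (79.8597183227539, 93.18225860595703), 98.70646667480469)
disc hull ((470.3990478515625, 206.53070068359375), 49.009979248046875) 75 [114. 162. 167. 171.]
```

Run:
```python
from h import *
from bench import *
q=Q(11.6-90)
move_to([.4685,.2145,.17],q)
move_l([.4685,.2145,.084],speed=.12)
s=state();print(s["ee_pos"],s["ft_force"])
close()
s=state();print(s["finger_gap"],s["ee_pos"],s["ft_force"],s["moment"])
move_l([.4685,.2145,.19],speed=.15); hold(.2)
s=state();print(s["finger_gap"],s["ee_pos"],s["ft_force"],s["moment"],s["time"])
for n in ("side","top"):
    d=get_image(n);np.savez(n+"6.npz",**d)
    cv2.imwrite(f"pics/{n}6.png",d["frame"])
```

```text
[0.46896953 0.21463561 0.08491636] [-0.68425764  0.64178828  0.36458036]
0.0006800757924501048 [0.46848733 0.21451625 0.08399924] [-0.34396381 -0.19839036  0.43923019] [-0.01571002  0.14116292 -0.01352473]
0.0006996209760521083 [0.46806084 0.21432504 0.18869697] [-1.03457352  0.01988457  0.03542673] [ 0.03507691  0.17290015 -0.02814013] 25.95
```

View pics/side6.png

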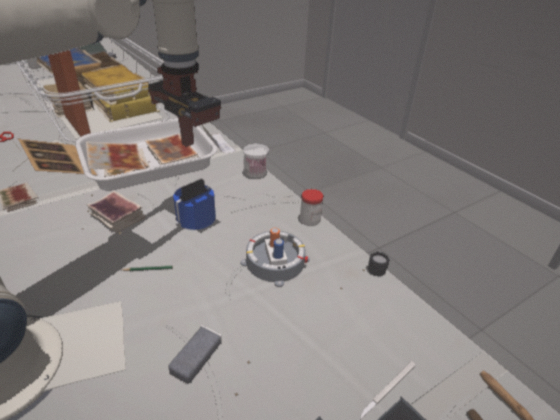

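Run:
```python
from h import *
d=dict(np.load("side6.npz"));t=dict(np.load("top6.npz"))
print(proj(d,[[.468,.2143,.181],[.468,.2143,.105],[.468,.2143,0],[.468,.2143,.073]]),proj(t,[[.468,.2143,.181],[.468,.2143,.105]]))
C=cloud(d)
for v in range(178,206,4): print(v,[tuple(np.round(C[v,u],3)) for u in (188,193,198)])
cv2.imwrite("pics/side6z.png",cv2.resize(d["frame"][90:240,130:280],(600,600),interpolation=cv2.INTER_CUBIC))
```

```text
[[189.1427311  157.23048493]
 [192.03365508 184.93958535]
 [195.63141302 219.42359015]
 [193.17581975 195.88707335]] [[201.0847291  255.17412644]
 [205.20113489 256.43400488]]
178 [(np.float64(0.53), np.float64(0.403), np.float64(0.004)), (np.float64(0.542), np.float64(0.396), np.float64(0.004)), (np.float64(0.556), np.float64(0.391), np.float64(0.002))]
182 [(np.float64(0.521), np.float64(0.384), np.float64(0.003)), (np.float64(0.474), np.float64(0.221), np.float64(0.108)), (np.float64(0.485), np.float64(0.216), np.float64(0.107))]
186 [(np.float64(0.456), np.float64(0.21), np.float64(0.108)), (np.float64(0.469), np.float64(0.21), np.float64(0.104)), (np.float64(0.482), np.float64(0.212), np.float64(0.098))]
190 [(np.float64(0.454), np.float64(0.207), np.float64(0.1)), (np.float64(0.468), np.float64(0.211), np.float64(0.092)), (np.float64(0.482), np.float64(0.214), np.float64(0.086))]
194 [(np.float64(0.453), np.float64(0.208), np.float64(0.087)), (np.float64(0.466), np.float64(0.208), np.float64(0.083)), (np.float64(0.478), np.float64(0.207), np.float64(0.08))]
198 [(np.float64(0.451), np.float64(0.206), np.float64(0.077)), (np.float64(0.461), np.float64(0.199), np.float64(0.078)), (np.float64(0.473), np.float64(0.196), np.float64(0.076))]
202 [(np.float64(0.444), np.float64(0.19), np.float64(0.078)), (np.float64(0.455), np.float64(0.186), np.float64(0.076)), (np.float64(0.466), np.float64(0.18), np.float64(0.076))]
```

View pics/side6z.png

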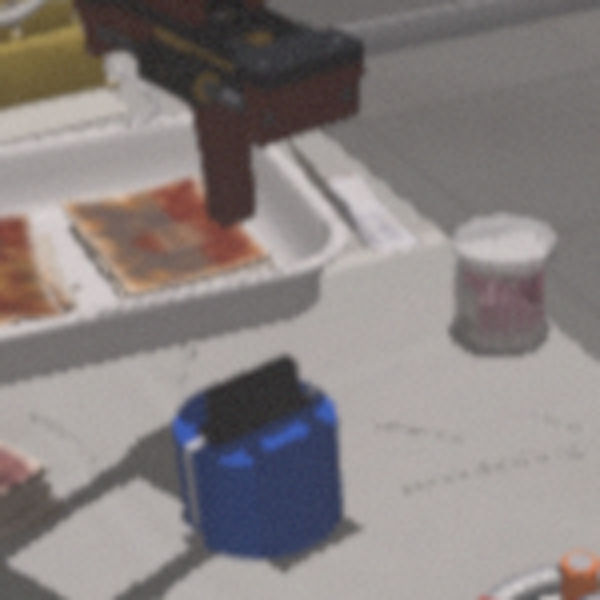

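View pics/top6.png

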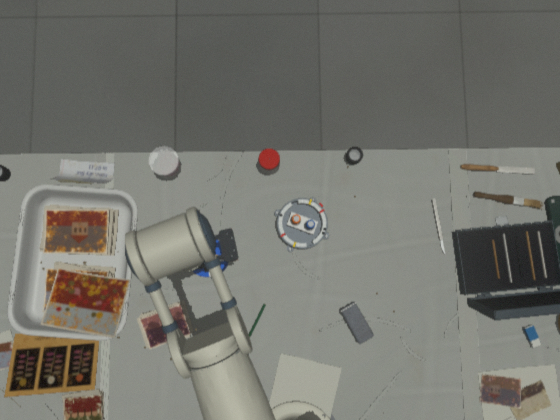

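Run:
```python
from h import *
d=dict(np.load("side6.npz"));C=cloud(d)
for v in range(120,148,4): print(v,[tuple(np.round(C[v,u],3).tolist()) for u in (182,186,190)])
a=dict(np.load("side0.npz"));b=dict(np.load("side5.npz"))
print([np.abs(x["frame"][165:235,165:225].astype(int)-a["frame"][165:235,165:225]).mean() for x in (b,d)])
o=np.hstack([cv2.resize(x["frame"][165:235,165:225],(260,303),interpolation=cv2.INTER_CUBIC) for x in (a,b,d)]);cv2.imwrite("pics/cmp6.png",o)
e=dict(np.load("side2.npz"));print(proj(e,[.562,-.008,.078]));C=cloud(e)
for v in range(200,226,4): print(v,[tuple(np.round(C[v,u],3).tolist()) for u in (269,282)])
from bench import *
print(state()["finger_gap"])
```

```text
120 [(0.458, 0.208, 0.278), (0.464, 0.199, 0.28), (0.473, 0.2, 0.277)]
124 [(0.459, 0.211, 0.267), (0.463, 0.2, 0.27), (0.472, 0.199, 0.269)]
128 [(0.457, 0.211, 0.258), (0.464, 0.204, 0.26), (0.473, 0.204, 0.257)]
132 [(0.458, 0.217, 0.246), (0.462, 0.203, 0.251), (0.473, 0.206, 0.247)]
136 [(0.457, 0.216, 0.237), (0.462, 0.204, 0.241), (0.473, 0.208, 0.236)]
140 [(0.457, 0.218, 0.226), (0.462, 0.206, 0.23), (0.471, 0.207, 0.227)]
144 [(0.456, 0.219, 0.216), (0.461, 0.205, 0.221), (0.47, 0.206, 0.218)]
[np.float64(18.40015873015873), np.float64(11.603333333333333)]
[[274.48686201 230.7405639 ]]
200 [(0.544, -0.01, 0.168), (0.57, -0.02, 0.165)]
204 [(0.543, -0.012, 0.16), (0.569, -0.022, 0.156)]
208 [(0.544, -0.012, 0.149), (0.571, -0.02, 0.144)]
212 [(0.543, -0.013, 0.14), (0.57, -0.022, 0.135)]
216 [(0.544, -0.012, 0.128), (0.569, -0.023, 0.126)]
220 [(0.545, -0.011, 0.116), (0.57, -0.023, 0.114)]
224 [(0.616, 0.097, 0.004), (0.645, 0.081, 0.003)]
0.0007421746985466078
```

View pics/cmp6.png

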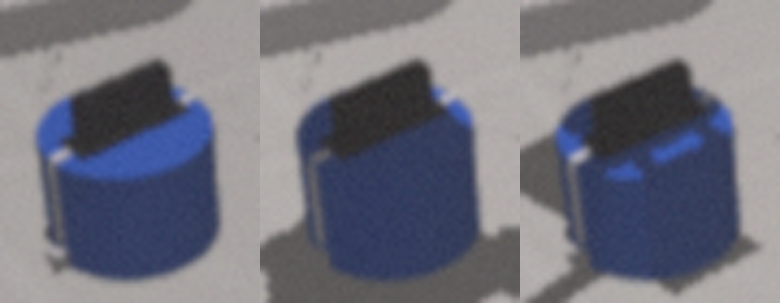

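Run:
```python
from h import *
from bench import *
gripper_open()
move_l([.4685,.2145,.082],speed=.2); hold(.1)
f0=state()["ft_force"]; 
for z in np.arange(.078,.040,-.003):
    move_l([.4685,.2145,float(z)],speed=.04)
    s=state(); df=s["ft_force"]-f0; print(round(float(z),4),s["ee_pos"].round(4),df.round(2))
    if abs(df[2])>4 or np.linalg.norm(df)>8: break
d=get_image("side");cv2.imwrite("pics/side7.png",cv2.resize(d["frame"][90:240,130:280],(600,600),interpolation=cv2.INTER_CUBIC))
print(s["time"])
```

```text
0.078 [0.4687 0.2146 0.0784] [ 2.14 -1.22  0.51]
0.075 [0.4683 0.2144 0.0747] [ 2.16 -0.87 -0.67]
0.072 [0.4683 0.2144 0.0716] [ 1.41 -0.96 -0.98]
0.069 [0.4683 0.2144 0.0687] [ 2.28 -1.05  0.24]
0.066 [0.4684 0.2145 0.0657] [ 1.46 -0.25 -0.15]
0.063 [0.4683 0.2144 0.0627] [ 0.89 -0.98 -0.29]
0.06 [0.4683 0.2144 0.0597] [ 1.37 -0.95 -0.67]
0.057 [0.4683 0.2144 0.0567] [ 2.24 -0.54 -0.53]
0.054 [0.4683 0.2144 0.0537] [ 1.   -0.33 -0.55]
0.051 [0.4685 0.2145 0.0509] [ 0.81 -0.78 -0.01]
0.048 [0.4686 0.2146 0.0507] [-4.45 -2.51 13.88]
30.9667
```

View pics/side7.png

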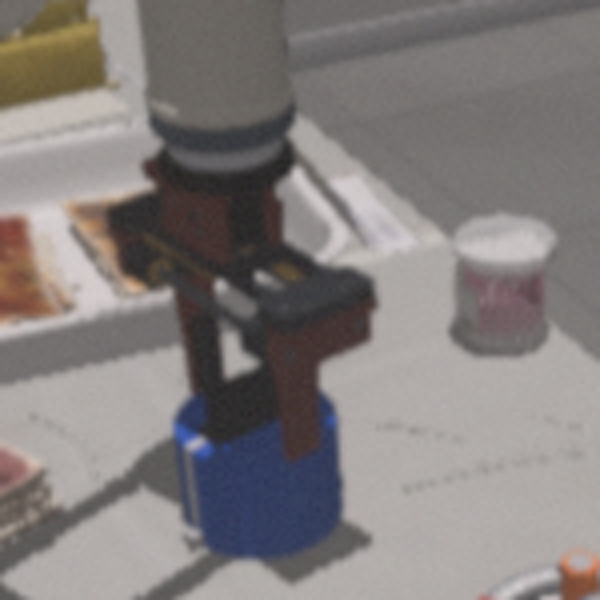

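Run:
```python
from h import *
from bench import *
move_l([.4685,.2145,.0535],speed=.05)
s=state();print(s["ee_pos"],s["ft_force"])
close()
s=state();print(s["finger_gap"],s["ee_pos"],s["ft_force"],s["moment"])
move_l([.4685,.2145,.15],speed=.15); hold(.1)
s=state();print(s["finger_gap"],s["ee_pos"],s["ft_force"],s["moment"],s["time"])
d=get_image("side");cv2.imwrite("pics/side8.png",cv2.resize(d["frame"][90:240,130:280],(600,600),interpolation=cv2.INTER_CUBIC))
```

```text
[0.4686947  0.21456037 0.0535952 ] [-0.11349653 -0.52951441  0.51634761]
0.013879555319918442 [0.46846589 0.21468252 0.05356319] [ 0.33913533  2.09483278 -0.17722647] [ 0.15571207  0.15626982 -0.02498111]
0.013742535601793837 [0.46779175 0.21419899 0.14815751] [ 0.05082778 -1.49849752 -1.93949057] [-0.06813742  0.12797017 -0.03681909] 33.2917
```

View pics/side8.png

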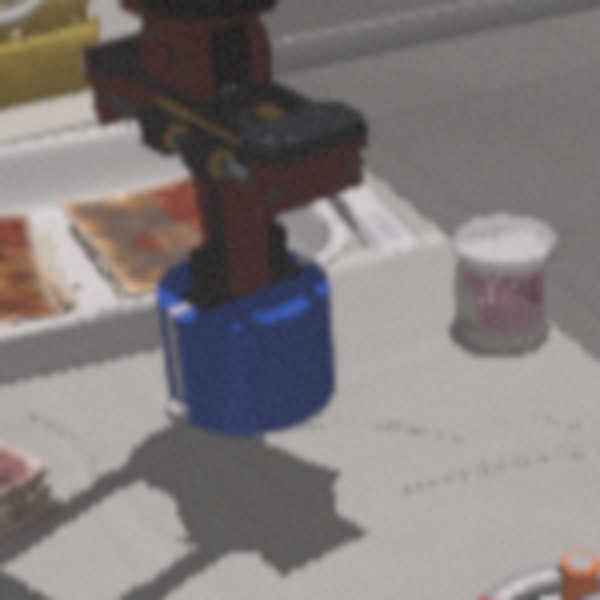

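Run:
```python
from h import *
from bench import *
q=Q(18.8-90)
move_l([.5543,-.0265,.15],speed=.25,orientation=q)
move_l([.5543,-.0265,.097],speed=.12); hold(.1)
s=state();f0=s["ft_force"];print(s["ee_pos"],f0,s["ee_rot"],q,s["finger_gap"],s["time"])
d=get_image("side");np.savez("side9.npz",**d);cv2.imwrite("pics/side9.png",cv2.resize(d["frame"][160:290,220:350],(600,600),interpolation=cv2.INTER_CUBIC))
```

```text
[ 0.55495332 -0.02640175  0.09839307] [ 0.15972546 -0.603818   -2.5078393 ] [2.77428113e-04 9.86552448e-01 1.63441451e-01 1.03997290e-03] [0.0, 0.9865721616069694, 0.16332596224162224, 0.0] 0.013753759958081726 35.2083
```

View pics/side9.png

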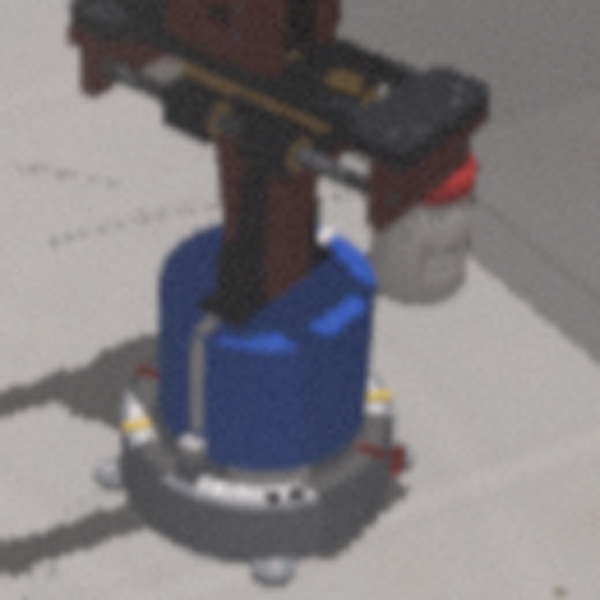

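Run:
```python
from h import *
from bench import *
f0=state()["ft_force"]
for z in (.092,.089,.086,.083,.080,.077,.074,.0715,.0695,.0685):
    move_l([.5543,-.0265,z],speed=.05)
    s=state(); df=s["ft_force"]-f0; print(z,s["ee_pos"].round(4),df.round(2),s["moment"].round(2),s["finger_gap"].round(4))
    if abs(df[2])>9 or np.linalg.norm(df)>14: break
print(s["time"])
d=get_image("side");np.savez("side10.npz",**d);cv2.imwrite("pics/side10.png",cv2.resize(d["frame"][160:290,220:350],(600,600),interpolation=cv2.INTER_CUBIC))
```

```text
Traceback (most recent call last):
AttributeError: 'float' object has no attribute 'round'
```

Run:
```python
from h import *
from bench import *
f0=np.array([.16,-.6,-2.5])
for z in (.089,.086,.083,.080,.077,.074,.0715,.0695,.0685):
    move_l([.5543,-.0265,z],speed=.05)
    s=state(); df=s["ft_force"]-f0; print(z,s["ee_pos"].round(4),df.round(2),s["moment"].round(2),round(s["finger_gap"],4))
    if abs(df[2])>9 or np.linalg.norm(df)>14: break
print(s["time"])
d=get_image("side");np.savez("side10.npz",**d);cv2.imwrite("pics/side10.png",cv2.resize(d["frame"][160:290,220:350],(600,600),interpolation=cv2.INTER_CUBIC))
```

```text
0.089 [ 0.5541 -0.0264  0.0887] [-0.99  1.09 -0.6 ] [0.04 0.19 0.03] 0.0138
0.086 [ 0.5541 -0.0265  0.0856] [-1.02  0.42  0.07] [ 0.11  0.25 -0.  ] 0.014
0.083 [ 0.5542 -0.0265  0.0826] [-0.36  0.96 -0.33] [0.13 0.24 0.01] 0.0138
0.08 [ 0.5542 -0.0264  0.0796] [ 0.27  0.81 -0.14] [0.18 0.29 0.  ] 0.014
0.077 [ 0.5542 -0.0265  0.0767] [-1.33  1.35 -0.28] [ 0.24  0.31 -0.04] 0.0139
0.074 [ 0.5542 -0.0265  0.0737] [ 0.41  1.32 -0.04] [0.21 0.36 0.06] 0.0136
0.0715 [ 0.5542 -0.0265  0.0712] [-1.34  2.4  -1.14] [0.32 0.3  0.11] 0.014
0.0695 [ 0.5543 -0.0264  0.0696] [-1.26  1.67  0.94] [0.33 0.51 0.03] 0.0141
0.0685 [ 0.5544 -0.0263  0.0695] [-4.19  3.25  7.76] [0.45 1.03 0.03] 0.0139
37.7583
```

View pics/side10.png

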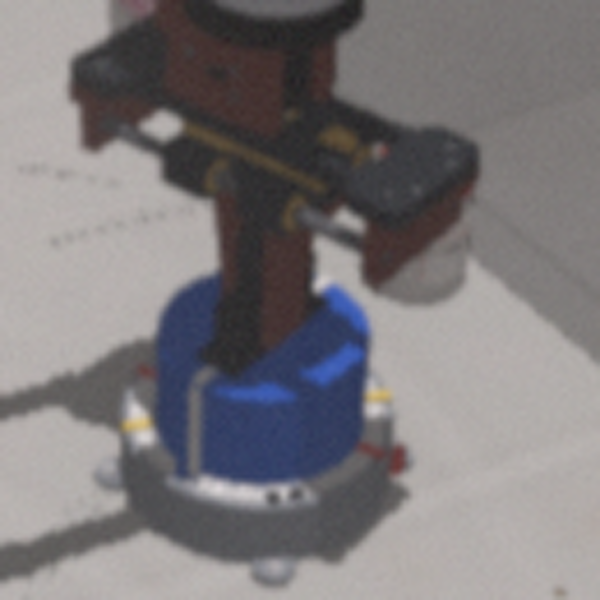

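Run:
```python
from h import *
from bench import *
hold(.2)
p=[.5545,-.0265,.069]
for t in (6,12,18,24,30,36,40):
    move_to(p,Q(18.8-90-t))
    s=state(); w=s["ee_rot"];a=2*np.degrees(np.arctan2(w[2],w[1]))-90
    print(t,s["ee_pos"].round(4),round(a,2),s["ft_force"].round(1),s["moment"].round(2),round(s["finger_gap"],4),round(s["time"],2))
    if abs(s["ft_force"]).max()>25: break
for n in("side","top"):
    d=get_image(n);np.savez(n+"11.npz",**d)
    if n=="side":cv2.imwrite("pics/side11.png",cv2.resize(d["frame"][160:290,220:350],(600,600),interpolation=cv2.INTER_CUBIC))
    else:cv2.imwrite("pics/top11.png",cv2.resize(d["frame"][185:260,263:338],(600,600),interpolation=cv2.INTER_CUBIC))
```

```text
6 [ 0.5544 -0.0263  0.0696] -77.17 [-4.5  2.4  2.8] [ 0.53  1.   -0.12] 0.0136 38.26
12 [ 0.5545 -0.0258  0.0696] -83.14 [-3.3  3.8  4.2] [0.84 0.94 0.01] 0.0138 38.51
18 [ 0.5545 -0.0254  0.0696] -89.11 [-3.9  6.5  4.2] [1.14 0.98 0.11] 0.0139 38.76
24 [ 0.5542 -0.025   0.0698] -95.09 [-4.9  5.4  5.8] [1.3  1.2  0.16] 0.0136 39.01
30 [ 0.5544 -0.0248  0.0698] -101.06 [-4.9  7.9  5. ] [1.46 1.14 0.4 ] 0.0138 39.26
36 [ 0.5542 -0.025   0.0698] -107.09 [-5.5  6.3  5. ] [1.32 1.28 0.13] 0.0139 39.51
40 [ 0.5544 -0.0252  0.0698] -111.11 [-4.5  6.8  5. ] [ 1.3   1.13 -0.01] 0.0135 39.76
```

View pics/side11.png

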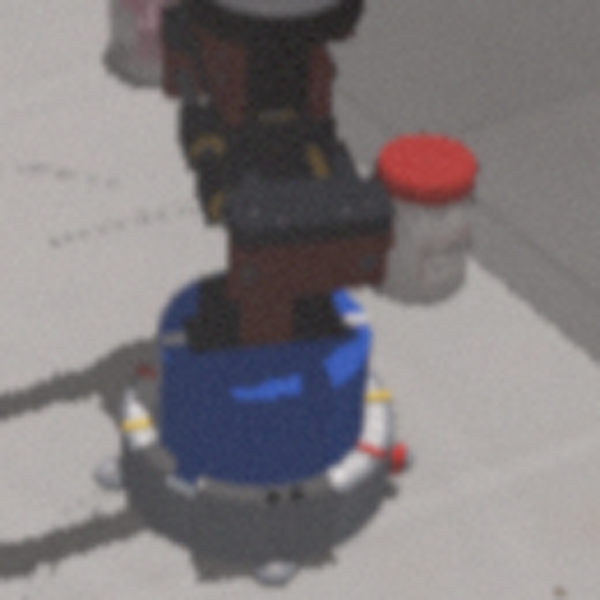

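View pics/top11.png

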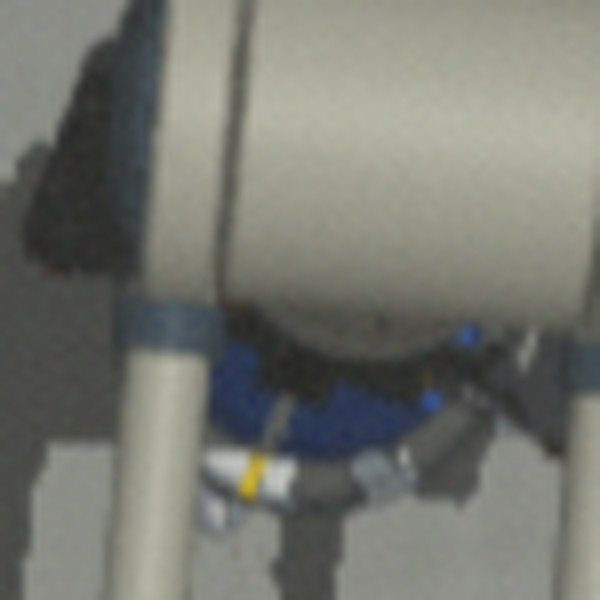

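Run:
```python
from h import *
t=dict(np.load("top11.npz"));s=dict(np.load("side11.npz"))
for turn in (30,35,40,45):
    a=np.radians(18.8-turn); e=np.array([np.cos(a),np.sin(a)])
    for r in (-.040,-.048,.048):
        P=np.r_[np.array([.5545,-.0262])+r*e,.089]
        print(turn,r,"top zoom",((proj(t,P)[0]-[263,185]+.5)*8).round(0),"side zoom",((proj(s,P)[0]-[0,2]-[220,160]+.5)*600/130).round(0))
# stripe centroid in top
I=cv2.resize(t["frame"][185:260,263:338],None,fx=8,fy=8,interpolation=cv2.INTER_CUBIC)
hsv=cv2.cvtColor(I,cv2.COLOR_BGR2HSV)[395:450,255:305]
m=hsv[...,1]<110; v,u=np.nonzero(m); print("stripe zoom",u.mean()+255,v.mean()+395,m.sum())
c=ray(t,(np.array([u.mean()+255,v.mean()+395])+.5)/8-.5+[263,185],.089)[0]
print(c)
for C in ((.5545,-.0265),(.5544,-.0252)): 
    w=np.array(C)-c[:2]; print(18.8-np.degrees(np.arctan2(w[1],w[0])),np.hypot(*w))
```

```text
30 -0.04 top zoom [301. 415.] side zoom [181. 346.]
30 -0.048 top zoom [296. 440.] side zoom [165. 350.]
30 0.048 top zoom [351. 138.] side zoom [356. 306.]
35 -0.04 top zoom [290. 412.] side zoom [179. 342.]
35 -0.048 top zoom [283. 437.] side zoom [162. 345.]
35 0.048 top zoom [364. 141.] side zoom [360. 311.]
40 -0.04 top zoom [279. 409.] side zoom [177. 337.]
40 -0.048 top zoom [270. 433.] side zoom [160. 339.]
40 0.048 top zoom [377. 145.] side zoom [362. 317.]
45 -0.04 top zoom [269. 404.] side zoom [176. 332.]
45 -0.048 top zoom [258. 428.] side zoom [159. 333.]
45 0.048 top zoom [389. 150.] side zoom [364. 322.]
stripe zoom 278.7132075471698 422.05330188679244 2120
[ 0.51295278 -0.01163247  0.089     ]
38.48957567524482 0.04412725991339632
36.92558884868404 0.04361135221383296
```

Run:
```python
from h import *
from bench import *
for _ in range(2):
    hold(.4); s=state(); w=s["ee_rot"]
    print(s["ee_pos"].round(4),2*np.degrees(np.arctan2(w[2],w[1]))-90,s["finger_gap"],s["ft_force"].round(1),abs(s["dq"]).max())
t=get_image("top"); I=cv2.resize(t["frame"][185:260,263:338],None,fx=8,fy=8,interpolation=cv2.INTER_CUBIC)
h=cv2.cvtColor(I,cv2.COLOR_BGR2HSV)[395:450,255:305]; v,u=np.nonzero(h[...,1]<110); print(u.mean()+255,v.mean()+395,state()["time"])
if abs(u.mean()+255-278.7)<6: print(job_done())
```

```text
[ 0.5543 -0.0252  0.0698] -111.09427019632952 0.013787362725646214 [-4.8  5.4  4.1] 0.0011491073625233676
[ 0.5543 -0.0252  0.0698] -111.09084651336633 0.013955239413702593 [-4.5  6.4  4.5] 0.0023286652747904566
278.14473684210526 422.78085299455535 40.7083
the job is handed in; nothing more can be done
None
```

I handed the job in at about 41 s of the 72 s, with the gripper still holding the dome at the half-way marks. No verdict came back.

**What I did**
- **Cartridges:** I put the amber cartridge in the one-dot pocket, then the blue one in the two-dot pocket. Both went down with under 3 N, and pictures taken afterwards show them upright in the right pockets.
- **Dome:** I lowered it through the notches until it touched the groove floor at the expected height. I then turned it 40° clockwise at the tool.

**Last checks**
- **Turn:** The tool stood at 39.9°. The dome's white stripe in the top picture gave about 37–38.5°, within the allowed 31–49°. The stripe had not moved after another 0.8 s of holding.
- **Grip:** The finger gap was 13.9 mm on the 14 mm bar, and the arm was still. The grip force itself was not measured.
- **Centring:** The tool ended about 1.3 mm from the pot axis I had measured, with a steady side force of 5–8 N.
- **Lock:** I never turned near 55°, where the lock starts to be pushed, so it should be untouched. I could not read the lock or return-ring values.
- **Bystanders:** I saw no contact with the jar, magnifier or tub. I did not measure their positions again at the end.

**What disagreed**
- **Fingertip position:** The fingertips really sit about 22 mm behind the tool point, not 8 mm ahead as stated. My first grasp of the dome therefore closed on nothing, just above the bar. I found the right height by lowering the open fingers until they touched the dome, with a push of about 14 N. The cartridges had also been held only near their tops, but they held.
- **Side camera:** It read about 2 pixels high compared with the top camera and the robot, and I corrected for that.

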